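# Hold the sander guard gate ajar past its sagging bolt

## Robot

A 7-joint arm with a two-finger parallel gripper is mounted at the origin on the work surface. World frame = base frame: x ahead of the robot, y to its left, z up, the work surface at z = 0. Lengths are in m, angles in rad, forces in N, time in s.
With the tool pointing down it reaches from about 0.425 to 0.875 m from the base axis. Payload 8.4 kg.
Tool frame: the origin (TCP) lies midway between the tips of the shut fingers; the grasp point (between the pads) lies 19 mm behind it; z points along the fingers, x is the direction in which the jaws open and shut, and the axes are right-handed (so a half turn about z gives the same grasp; the last joint's range is limited). The gripper opens to 85 mm and grips with 20 to 120 N. Pads are 22 mm wide; open, the fingers measure 114 mm over their backs; the gripper's body (76 mm by 85 mm) begins 54 mm behind the grasp point. The pads swing forward as they close: fully open they stand 13 mm farther back than shut.
Start: joints at [-1.278, 0.333, 0.04, 1.465, -0.013, 1.343, -0.059], TCP at [0.248, 0.601, 0.231] pointing down, gripper open.
Joint ranges: [-2.58, 2.58], [-0.38, 2.09], [-1.3, 1.39], [0.25, 2.4], [-1.5, 4.64], [0.08, 2.09], [-2.65, 2.65]. Speed limits (rad/s): [2.22, 2.22, 2.79, 2.79, 3.14, 3.14, 3.14].

## Interface

Orientations are given as a 3x3 rotation matrix whose columns are the frame's x, y, z axes.
In Python, from rig import sensors, viewer, hand_in gives the robot as it stands.
- The arm moves only by the shell command python3 -m inch 'ROWS' [OPENING]. ROWS is text: rows parted by semicolons, each of 6 numbers parted by spaces: the shift along the tool's x, y, z in mm, then the turn, a rotation vector about the tool's x, y, z in degrees. In form: dx dy dz rx ry rz; .... A call has 1 to 5 rows; each row is the pose to reach, as a shift and turn from the pose commanded when the call began, along the tool's axes at that moment; what a row does not reach only later rows make up. A row lasts 1/10 s, in which the tool goes at most 50 mm and 8.59 degrees, less where a joint would pass 70% of its speed; a pose out of reach is approached as far as the arm can. A call with a gripper value outside its range is refused whole. OPENING is the gripper command: -1 is shut, 1 is fully open, values between are in proportion, set as the call begins (- or left out, the last holds). The fingers move at their own pace and stop on an object; the grip force is fixed at half the most. Time passes only in rows, so rows that repeat a pose let the fingers close. It gives the time, the measured TCP pose, the force and the opening at its end, in the units of the state.
- sensors.read_state(): the state, without advancing time (a new reading comes with each control period).
- viewer.read_camera(name): name is "scene" or "top" or "wrist"; returns (picture, depth): 400x640x3 uint8, red, green, blue; 400x640 float32, m along the optical axis (not along the pixel's ray), 0 where there is no reading.
- viewer.camera_params(name): a dict with "vertical_fov" (degrees; the focal length in pixels is half the picture's height over the tangent of half this angle, whatever the lens; pixels are square), "cx", "cy" (the principal point, pixels), "camera_from_world" (4x4, takes a point from world to camera coordinates). Camera axes: x right, y down, z forward; pixel columns grow to the right and rows downward; lengths in m; the calibration is good to about 2 mm. A picture is of the moment at which its call begins: read the wrist's pose just before it. camera_params takes no time and is no camera call; for the wrist camera it gives the pose at the moment of the call.
- hand_in(): hands the job in, once; it reports no verdict.
The state is a dict: "t": time; "q": joint angles; "dq": joint speeds; "effort": joint torques, N m; "position": TCP position; "tcp_rot": TCP orientation; "wrist_force": force on the tool from outside, world axes, zero at the start; "ft_torque": the same for the moment, N m; "gripper_width": finger opening in m.
Only numpy, scipy, OpenCV 4.12 (cv2) and the standard library are available. Lean on these libraries where they do the work, as an engineer would, in place of code of your own. Each camera call takes 0.05 s, during which the arm holds its last target. There are 200 camera calls.

## Task

The guard gate of the parts bay by the sander is shut by a barrel bolt that has sagged, so that its head is caught behind the bent-up lip of the keeper. Take the bolt's upright handle, lift the bolt over the lip while pulling it back clear of the keeper, then with the handle still in hand swing the gate about 20 degrees open towards the robot and finish holding it there, because it closes by itself. Do not fling the gate wide open, and leave the copper fitting, the sanding block and the tin where they stand.

Things in the scene. Friction and masses are not known exactly. Their poses are not given: they have to be found in the camera images.
- fence: Low green steel-tube guard fence fixed to the bench, foot plate 600 x 70 x 6 mm along its y. Origin: on the bench, middle of the plate. x points to the gate's far side, y along the shut gate from latch to hinge, z up. 30 mm square posts at y +190 (hinge, 155 high), -200 and -285 mm (latch, 122 high). Gate: y -170 to +160 mm, 25 thick, top of its top rail 120 mm above the bench.
- gate_hinge (a point): Point on the gate's vertical hinge axis, 120 mm above the bench: 170 mm along +y of the fence from its origin. Its axes are those of the fence.
- gate (a joint): Opening angle of the gate in rad: 0 shut, growing as the latch end swings towards the fence's -x side (the robot); seen from above it turns clockwise. Stop at 1.4. A spring pulls it shut all the time with 0.7 to 1.2 N m (3 to 5 N at the handle); it does not stay open by itself.
- gate_edge (a point): Middle of the top of the gate's latch-end edge, 340 mm from the hinge axis; moves with the gate.
- barrel (a joint): How far the sagging barrel, with the bolt in it, is lifted, in m: 0 hanging at rest, 0.018 at the top of its slots. Its weight of 4 to 7 N pulls it down again. It must be raised 9 mm or more for the bolt's head to pass the keeper's lip.
- bolt (a joint): Draw of the bolt in m: 0 fully shot, 0.058 fully drawn, along the gate towards the hinge (fence +y while shut). About 2 N of friction; stays where left. Starts at 0 to 0.012. Unlifted, its head strikes the lip at about 0.02; from 0.040 on the head is clear of the keeper. Rod 12 mm thick, axis 145 mm above the bench when sagged, above the gate's top rail; head a disc of 30 mm diameter, 14 thick.
- handle: The bolt's upright handle: steel pin, 18 mm diameter, its top 75 mm above its origin, which lies on the rod's axis (145 mm above the bench when sagged). z up, y from bolt head to hinge, turns with the gate. Gate shut, bolt at 0: 115 mm along -y from the fence's origin, 285 mm from the hinge axis. Barrel tubes and brackets beside it reach 13 mm above the rod's axis: grip its upper part.
- keeper_lip (a point): Middle of the top edge of the keeper's bent-up lip, 138 mm above the bench (7 mm below the sagged rod's axis), 190 mm along -y from the fence's origin. The keeper is an open-topped steel trough on the latch posts, 92 mm long; its cheeks, 38 mm apart and 175 mm above the bench, keep the head from going sideways. The lip is at its end towards the gate.
- fitting: Bystander: copper fitting, cylinder of 60 mm diameter and 45 mm high with a thin upright tube, 100 mm high in all, in the bay behind the gate. The bay is walled by fixed green panels 70 mm high along the fence's y = +190 and -285 mm, from the posts to x = +190 mm, with a 25 mm high back curb. Origin at the centre of its underside.
- sandblock: Bystander: cork sanding block, 68 x 120 x 32 mm, lying in front of the latch posts. Origin at the centre of its underside.
- tin: Bystander: plain steel tin, 60 mm diameter, 60 mm high, in the bay behind the latch end of the gate. Origin at the centre of its underside.

How it is judged:
On the way, in this order (a step that is already met when the one before it is completed fails the run):
1. the bolt is lifted by its handle, its head still in the keeper (value of joint barrel above 0.005 m and value of joint bolt below 0.038 m and contact force between the fingers and handle above 0.5 N), for 0.05 s.
2. the bolt is drawn back clear of the keeper (value of joint bolt above 0.038 m), for 0.1 s.
At the end, for the whole second after the job is handed in: The gate is held still (under 0.08 rad/s) at 0.24 to 0.46 rad (14 to 26 degrees) open, the bolt drawn back more than 36 mm, the fingers still bearing on the bolt's handle with more than 1 N, and the three bystanders within 20 mm of where they stood (value of joint gate between 0.24 and 0.46 rad and velocity of joint gate between -0.08 and 0.08 rad/s and value of joint bolt above 0.036 m and contact force between the fingers and handle above 1 N and distance of each of fitting, sandblock, tin from where it was at the start of the episode below 0.02 m); the arm keeps its last pose, push and grip.
It fails at once if the gate is flung wide open (beyond 0.75 rad, 43 degrees) (value of joint gate above 0.75 rad).
It fails at once if a bystander is displaced by more than 20 mm or tipped over (distance of any of fitting, sandblock, tin from where it was at the start of the episode above 0.02 m or angle between any of fitting, tin's own z axis and vertical above 0.5 rad).
It also fails if it takes over 35 s, if anything falls off the work surface, if the arm or the gripper's body presses on something with over 40 N, if the wrist force passes 120 N, or if a joint passes its speed limit or range.

## Working session

There is one attempt and no reset: what is moved stays moved. The work goes in short steps, Python scripts to look and compute and a shell command to move; the robot and the scene stay as the last step left them, time stands still between calls to the robot, and variables do not carry over. Pictures are saved under pics/ and viewed, about 8 in all and at most 12, crops included, and the job is handed in when it is done.

```bash
mkdir -p pics; cat > h.py <<'E'
import numpy as np, cv2
from rig import sensors, viewer
def cam(n):
    p=viewer.camera_params(n); im,d=viewer.read_camera(n)
    return im,d,p
def pts(d,p):
    h,w=d.shape; f=h/2/np.tan(np.radians(p["vertical_fov"])/2)
    u,v=np.meshgrid(np.arange(w),np.arange(h))
    P=np.stack([(u-p["cx"])/f*d,(v-p["cy"])/f*d,d,np.ones_like(d)],-1)
    return (P@np.linalg.inv(p["camera_from_world"]).T)[...,:3]
def save(n,im): cv2.imwrite("pics/"+n,cv2.cvtColor(im,cv2.COLOR_RGB2BGR))
E
python3 - <<'E'
from h import *
s=sensors.read_state(); print(s["tcp_rot"].round(3) if hasattr(s["tcp_rot"],'round') else s["tcp_rot"],s["gripper_width"],s["position"])
for n in("scene","top"):
    im,d,p=cam(n); save(n+"1.png",im); np.savez(n+"1.npz",im=im,P=pts(d,p),d=d)
    print(n,p["vertical_fov"],np.linalg.inv(p["camera_from_world"]).round(3))
E
```

```text
[[ 0.382  0.924 -0.001]
 [ 0.924 -0.382 -0.002]
 [-0.002  0.    -1.   ]] 0.08565665713383669 [0.24801861 0.60032772 0.23040477]
scene 48.63787060923298 [[-0.543  0.608 -0.579  1.094]
 [ 0.839  0.388 -0.381  0.355]
 [-0.007 -0.692 -0.721  0.742]
 [ 0.     0.     0.     1.   ]]
top 51.005733575695814 [[ 0.022 -0.988  0.155  0.468]
 [-1.    -0.021  0.011  0.014]
 [-0.007 -0.155 -0.988  0.995]
 [ 0.     0.     0.     1.   ]]
```

View pics/scene1.png

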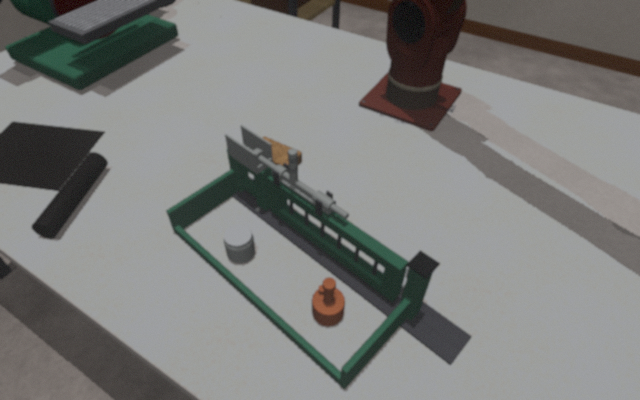

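View pics/top1.png

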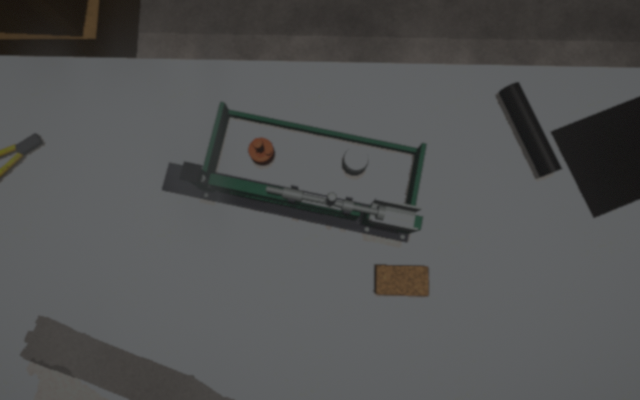

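The scene view shows the handle at about (293,160). In the top view it is at (332,198), the hinge post is at about (193,173), the keeper at (395,213) and the sanding block at (402,280). Next I'll get the 3D positions from depth.

```bash
python3 - <<'E'
from h import *
for n,(r0,r1,c0,c1) in(("top",(150,240,160,430)),("scene",(120,320,210,440))):
    z=np.load(n+"1.npz"); P=z["P"][r0:r1,c0:c1].reshape(-1,3); im=z["im"][r0:r1,c0:c1].reshape(-1,3).astype(int)
    m=(P[:,2]>.195)&(P[:,2]<.24); Q=P[m]; print(n,"handle",len(Q),Q.mean(0).round(4),Q.std(0).round(4),Q[:,2].max())
    # rod/keeper band and foot plate direction
    m=(P[:,2]>.14)&(P[:,2]<.165); R=P[m]; vx,vy,x0,y0=cv2.fitLine(R[:,:2].astype(np.float32),cv2.DIST_HUBER,0,.01,.01).ravel(); print("line",vx,vy,x0,y0,"span",R[:,1].min(),R[:,1].max(),np.degrees(np.arctan2(vx,vy)))
    m=(P[:,2]>.165)&(P[:,2]<.18); K=P[m]
    if len(K): print("keeper cheeks",len(K),K.min(0),K.max(0),K.mean(0))
    m=(P[:,2]>.1)&(P[:,2]<.128)&(im[:,1]>im[:,0]*1.5); G=P[m].astype(np.float32); print("gate rail",len(G),cv2.fitLine(G[:,:2],cv2.DIST_HUBER,0,.01,.01).ravel(),G.min(0),G.max(0))
z=np.load("top1.npz");P=z["P"]; 
for a in((280,402),(158,356),(150,262),(173,193)): print(a,P[a])
# plate outline: dark grey pixels near z=.006
im=z["im"].astype(int); m=((im.sum(2)<180)&(abs(P[...,2]-.006)<.02)); m[:, :155]=0;m[:,440:]=0;m[:150]=0;m[250:]=0
Q=P[m][:,:2].astype(np.float32); print(cv2.minAreaRect(Q*1000))
E
```

```text
top handle 87 [ 0.5913 -0.0087  0.2168] [0.0048 0.0047 0.0061] 0.22371386826286377
line 0.18789233 0.98218966 0.60344887 0.050747547 span -0.1864465496199232 0.30134185589433965 10.829808
keeper cheeks 271 [ 0.53654624 -0.18604896  0.16503601] [ 0.59807114 -0.00109077  0.17853159] [ 0.56838983 -0.13476878  0.17332406]
gate rail 496 [0.19495392 0.98081243 0.6120384  0.10496461] [ 0.5489007  -0.19701616  0.10590051] [0.64144886 0.21161933 0.12516862]
scene handle 133 [ 0.5973 -0.0049  0.2106] [0.0046 0.0045 0.0077] 0.22085596157266274
line 0.19580515 0.9806428 0.60880494 0.052076668 span -0.187647463530359 0.3033084193575613 11.291763
keeper cheeks 366 [ 0.53823643 -0.18651177  0.16501596] [0.60415661 0.00168658 0.17994619] [ 0.57453349 -0.11599424  0.17142336]
gate rail 1069 [0.15914571 0.9872551  0.62947035 0.15163675] [ 0.57663643 -0.10604194  0.10043468] [0.66498536 0.29425856 0.12678652]
(280, 402) [ 0.43494221 -0.17511574  0.03383444]
(158, 356) [ 0.70769192 -0.06754246  0.06030959]
(150, 262) [0.72223298 0.14851339 0.06014067]
(173, 193) [0.64467807 0.27393584 0.15646448]
((681.1013793945312, 81.70721435546875), (595.3611450195312, 215.7306365966797), 79.97674560546875)
```

```bash
python3 -m inch '-28 36 -12 0 0 0;-57 73 -24 0 0 0;-86 110 -36 0 0 0;-115 147 -48 0 0 0;-145 184 -60 0 0 0'
python3 -m inch '-28 36 0 0 0 0;-57 73 0 0 0 0;-86 110 0 0 0 0;-115 147 0 0 0 0;-145 184 0 0 0 0'
python3 -m inch '-28 36 0 0 0 0;-57 73 0 0 0 0;-86 110 0 0 0 0;-115 147 0 0 0 -4;-138 183 0 0 0 -11'
python3 -m inch '0 0 0 0 0 0;0 0 0 0 0 0'
python3 - <<'E'
from h import *
s=sensors.read_state(); print(s["position"],np.array(s["tcp_rot"]).round(3))
im,d,p=cam("wrist"); save("w1.png",im); P=pts(d,p); np.savez("w1.npz",P=P,im=im)
T=np.array(s["position"])
m=(P[...,2]>.195)&(P[...,2]<.225)&(np.hypot(P[...,0]-.594,P[...,1]+.006)<.04)
Q=P[m]; v,u=np.nonzero(m); print(len(Q),Q.mean(0),Q.min(0),Q.max(0),u.mean(),v.mean())
E
```

```text
t: 0.6
position: [0.3635, 0.3946, 0.2915]
tcp_rot: [[0.382, 0.924, -0.0], [0.924, -0.382, -0.0], [-0.0, -0.0, -1.0]]
wrist_force: [0.8, 0.9, 0.0]
gripper_width: 0.0856
t: 1.1
position: [0.478, 0.1903, 0.2912]
tcp_rot: [[0.382, 0.924, -0.0], [0.924, -0.382, 0.0], [0.0, -0.0, -1.0]]
wrist_force: [0.9, -0.1, 0.5]
gripper_width: 0.0854
t: 1.6
position: [0.5944, -0.0078, 0.2914]
tcp_rot: [[0.196, 0.981, 0.0], [0.981, -0.196, -0.0], [-0.0, 0.0, -1.0]]
wrist_force: [1.0, 0.9, 0.7]
gripper_width: 0.0857
t: 1.8
position: [0.594, -0.0063, 0.2906]
tcp_rot: [[0.202, 0.979, -0.001], [0.979, -0.202, -0.001], [-0.001, -0.001, -1.0]]
wrist_force: [0.2, 1.3, 0.2]
gripper_width: 0.0851
[ 0.59397091 -0.00626641  0.29064709] [[ 0.202  0.979 -0.001]
 [ 0.979 -0.202 -0.001]
 [-0.001 -0.001 -1.   ]]
609 [ 0.58977222 -0.00738631  0.21644914] [ 0.58269242 -0.01728915  0.19503521] [0.60026526 0.00140076 0.22244143] 317.0541871921182 201.2545155993432
```

View pics/w1.png

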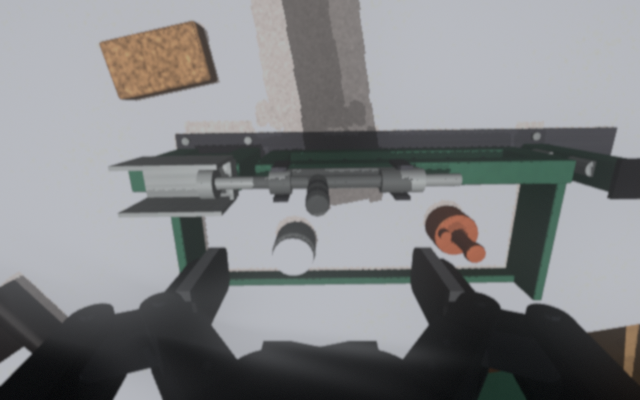

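Wrist view: the handle top is at (317,201), centred between the fingers, and the gate is parallel to the jaw axis. I'll go down and grip.

```bash
python3 -m inch '-2 -2 40 0 0 0;-2 -2 80 0 0 0;-2 -2 112 0 0 0;-2 -2 112 0 0 0;-2 -2 112 0 0 0'
python3 -m inch '0 0 0 0 0 0;0 0 0 0 0 0;0 0 0 0 0 0;0 0 0 0 0 0;0 0 0 0 0 0' -1
python3 -m inch '0 0 0 0 0 0;0 0 0 0 0 0;0 0 0 0 0 0;0 0 0 0 0 0;0 0 0 0 0 0'
```

```text
t: 2.35
position: [0.5915, -0.0055, 0.1802]
tcp_rot: [[0.197, 0.98, -0.0], [0.98, -0.197, 0.0], [0.0, -0.0, -1.0]]
wrist_force: [-0.2, -0.3, 1.0]
gripper_width: 0.0851
t: 2.85
position: [0.5919, -0.0069, 0.1799]
tcp_rot: [[0.199, 0.98, 0.001], [0.98, -0.199, 0.0], [0.0, 0.001, -1.0]]
wrist_force: [-0.7, 0.4, 4.0]
gripper_width: 0.0167
t: 3.35
position: [0.5919, -0.0069, 0.1798]
tcp_rot: [[0.199, 0.98, 0.001], [0.98, -0.199, 0.0], [0.0, 0.001, -1.0]]
wrist_force: [-1.1, -0.6, 4.5]
gripper_width: 0.0165
```

```bash
python3 -m inch '0 0 -4 0 0 0;0 0 -8 0 0 0;0 0 -12 0 0 0;0 0 -14 0 0 0;0 0 -14 0 0 0'
python3 - <<'E'
from h import *
im,d,p=cam("scene"); save("s2.png",cv2.resize(im[100:300,180:440],None,fx=3,fy=3)); print(sensors.read_state()["wrist_force"],sensors.read_state()["position"])
E
```

```text
t: 3.85
position: [0.5916, -0.0068, 0.1935]
tcp_rot: [[0.198, 0.98, -0.0], [0.98, -0.198, -0.0], [-0.0, 0.0, -1.0]]
wrist_force: [2.0, -0.0, -4.5]
gripper_width: 0.0164
[ 1.63626303 -0.06551629 -5.17415467] [ 0.59159974 -0.00680692  0.19331155]
```

View pics/s2.png

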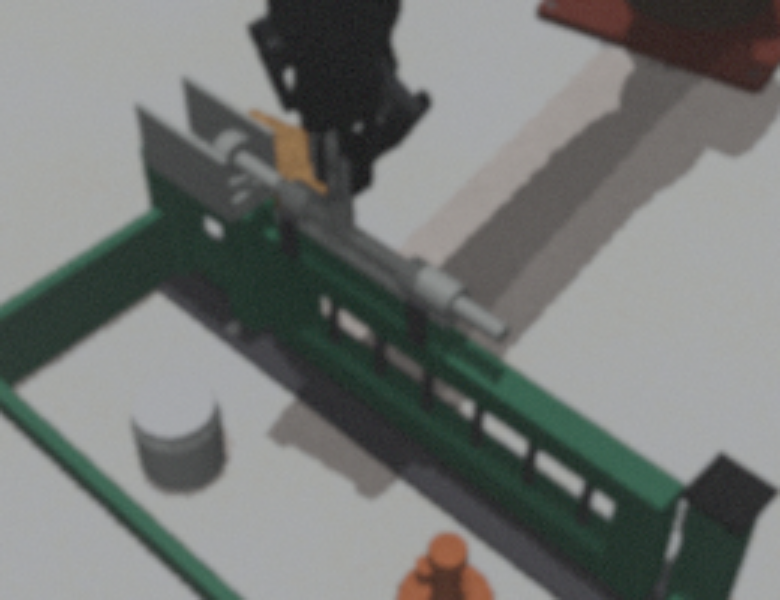

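The bolt is lifted: the head, at (235,140) in the crop, is raised, and the force is about -5 N. Next I'll draw it along tool +x.

```bash
python3 -m inch '9 0 0 0 0 0;18 0 0 0 0 0;27 0 0 0 0 0;36 0 0 0 0 0;42 0 0 0 0 0'
python3 -m inch '3 0 0 0 0 0;6 0 0 0 0 0;6 0 0 0 0 0'
python3 - <<'E'
from h import *
im,d,p=cam("scene"); save("s3.png",cv2.resize(im[100:300,180:440],None,fx=3,fy=3)); print(sensors.read_state()["wrist_force"],sensors.read_state()["position"])
E
```

```text
t: 4.4
position: [0.5999, 0.0358, 0.1931]
tcp_rot: [[0.197, 0.98, -0.001], [0.98, -0.197, 0.0], [-0.0, -0.001, -1.0]]
wrist_force: [-0.1, -1.8, -5.9]
gripper_width: 0.0164
t: 4.7
position: [0.6006, 0.039, 0.193]
tcp_rot: [[0.2, 0.98, -0.002], [0.98, -0.2, -0.002], [-0.002, -0.001, -1.0]]
wrist_force: [-2.3, -4.9, -5.9]
gripper_width: 0.0165
[-1.13009069 -4.57492322 -6.81406348] [0.60059494 0.03899577 0.19298044]
```

View pics/s3.png

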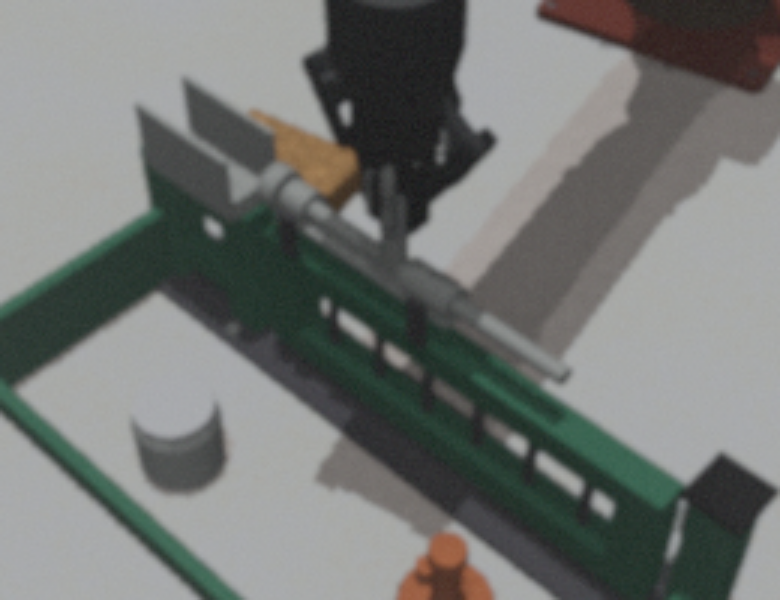

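The bolt is at its end stop and the head is clear of the trough, so the handle radius is about 227 mm. I'll swing 2 × 10° on that arc.

```bash
python3 -m inch '-1 -10 0 0 0 2.5;0 -20 0 0 0 5;1 -30 0 0 0 7.5;2 -39 0 0 0 10;2 -39 0 0 0 10'
python3 -m inch '0 -10 0 0 0 2.5;1 -20 0 0 0 5;2 -30 0 0 0 7.5;3 -39 0 0 0 10;3 -39 0 0 0 10'
python3 - <<'E'
from h import *
s=sensors.read_state();print(s["wrist_force"],s["position"])
im,d,p=cam("top"); P=pts(d,p); 
im2,d2,p2=cam("scene"); P2=pts(d2,p2)
o=cv2.resize(im[120:320,140:450],None,fx=2.5,fy=2.5); save("t4.png",o); save("s4.png",cv2.resize(im2[100:300,180:440],None,fx=3,fy=3))
for I,Q in((im,P),(im2,P2)):
    I=I.astype(int); m=(abs(Q[...,2]-.12)<.006)&(I[...,1]>I[...,0]*1.3)&(Q[...,0]>.45)&(Q[...,0]<.68)&(Q[...,1]<.25)&(Q[...,1]>-.1)
    G=Q[m][:,:2].astype(np.float32); l=cv2.fitLine(G,cv2.DIST_HUBER,0,.005,.01).ravel(); print(len(G),l,np.degrees(np.arctan(l[0]/l[1])),G.min(0),G.max(0))
E
```

```text
t: 5.25
position: [0.5629, 0.0498, 0.1936]
tcp_rot: [[0.366, 0.931, 0.0], [0.931, -0.366, 0.0], [0.0, 0.0, -1.0]]
wrist_force: [2.5, -5.0, -6.6]
gripper_width: 0.0165
t: 5.75
position: [0.5278, 0.0668, 0.1934]
tcp_rot: [[0.521, 0.853, -0.0], [0.853, -0.521, -0.0], [-0.0, -0.0, -1.0]]
wrist_force: [1.4, -4.6, -6.2]
gripper_width: 0.0165
[ 1.35194427 -4.62356018 -6.22928399] [0.52784709 0.06675453 0.19342015]
26 [0.16741176 0.98588705 0.6276745  0.2143337 ] 9.637367 [ 0.56829405 -0.08886732] [0.6447567  0.24989013]
1310 [0.48231572 0.8759974  0.5740077  0.13213755] 28.836754 [ 0.48420393 -0.09208588] [0.64970595 0.24985898]
```

View pics/s4.png

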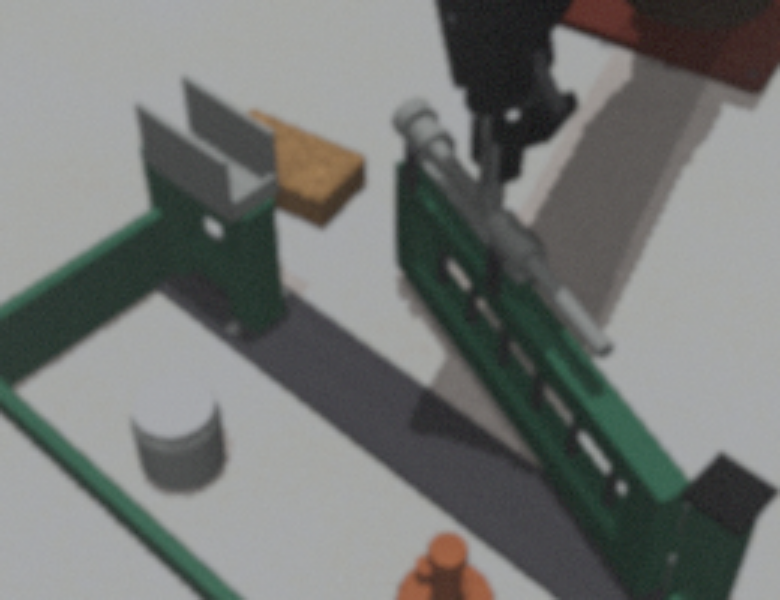

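View pics/t4.png

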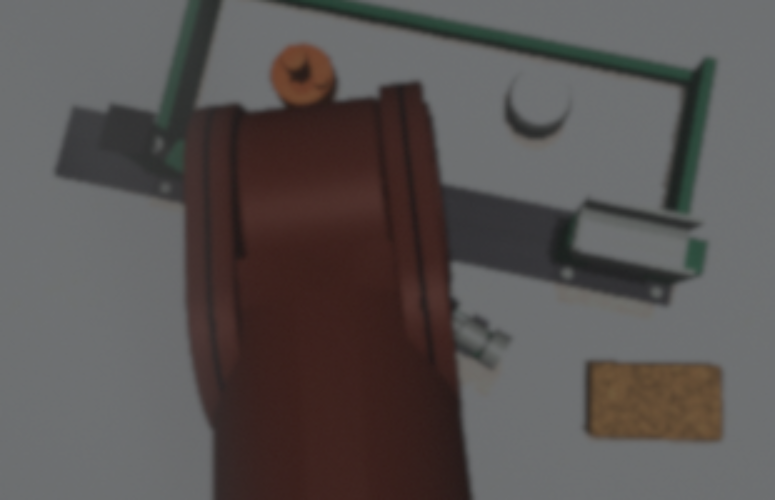

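The gate stands open about 20°, the bystanders haven't moved and the grip is holding. I'll let it settle briefly, then hand in.

```bash
python3 -m inch '0 0 0 0 0 0;0 0 0 0 0 0;0 0 0 0 0 0' && python3 -c "
from rig import hand_in; print(hand_in())"
```

```text
t: 6.15
position: [0.5287, 0.0663, 0.1933]
tcp_rot: [[0.521, 0.853, 0.0], [0.853, -0.521, -0.001], [-0.0, 0.0, -1.0]]
wrist_force: [2.1, -4.9, -5.8]
gripper_width: 0.0162
the job is handed in; nothing more can be done
None
```

I gripped the handle, raised the bolt about 14 mm and drew it back about 47 mm, apparently to its end stop. I then swung the gate open and handed in at 6.15 s with the handle still held.

**Last checks:**
- **Gate angle:** it works out at about 20° from the tool's movement. The scene camera's line fit on the gate rail gave about 18°. Both are inside the 14 to 26° window. The top camera gave no usable fit because the arm hid the gate.
- **Grip:** the fingers are still closed on the handle at about 16 mm, against its nominal 18 mm. The wrist force is steady at about 6 N on the vertical axis.
- **Bystanders:** in the last scene and top pictures the fitting, sanding block and tin looked to be where they stood. I judged this by eye and did not measure it.

No check failed. The bolt and gate joint values themselves can't be read, so the figures above are inferred from the tool pose and the pictures.

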